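Slide the empty coasters out over the worktop's end

TASK

Three cork coasters lie on the worktop, and an egg cup stands on one of them. With the fingertips, push the two empty coasters along the wood to the worktop's left end (left as seen from the robot) until each sticks out about 3 cm past the edge, so that someone can pick it up by the rim from there. Only slide them, never lift or tip them or let them fall, and leave the third coaster with its egg cup and all the other things where they are.

Things in the scene. Friction and masses are not known exactly. Their poses are not given: they have to be found in the camera images.
- coaster_near: plain cork coaster, a flat disc 96 mm across and 8 mm thick, 0.03 kg (may vary by about a third), lying flat and bare on the worktop; origin at the centre of its underside, z up. It slides freely when pushed at its rim; round, so it slips off a single narrow fingertip, while two fingertips some 20 to 50 mm apart (clear gap) behind it steer it straight. Of the two empty ones, the one nearer the robot.
- coaster_far: plain cork coaster, a flat disc 96 mm across and 8 mm thick, 0.03 kg (may vary by about a third), lying flat and bare on the worktop; origin at the centre of its underside, z up. It slides freely when pushed at its rim; round, so it slips off a single narrow fingertip, while two fingertips some 20 to 50 mm apart (clear gap) behind it steer it straight. Of the two empty ones, the one farther from the robot.
- left_edge (a point): a point on the upper rim of the worktop's left end, level with the work. The end is straight and runs along world x (at least from 0.32 to 0.85), so every point of it has this point's y; beyond it (larger y) the surface drops away to the floor. The worktop is a 38 mm wooden slab with its top at z = 0. This point does not move.
- coaster_used: the third cork coaster, of the same size, to the right of the other two, with an egg cup standing on it. Origin at the centre of its underside. To be left alone.
- egg_cup: pale stoneware egg cup, 47 mm across and 48 mm high, standing on the third coaster. Origin at the centre of its underside. To be left alone.
- second_egg_cup: reddish stoneware egg cup, 47 mm across and 48 mm high, standing behind the work. Origin at the centre of its underside. To be left alone.
- mug: small reddish mug with a handle, 64 x 88 mm, 49 mm high, standing behind the work near the left end. Origin at the centre of its underside. To be left alone.
- salt_shaker: salt shaker, 44 mm across and 90 mm high, standing behind the work. Origin at the centre of its underside. To be left alone.
- matchbox: matchbox, 36 x 54 mm and 15 mm high, lying on the right, nearer the robot than the third coaster. Origin at the centre of its underside. To be left alone.
- cork: wine cork, 24 mm across and 40 mm high, standing on the right, beyond the third coaster. Origin at the centre of its underside. To be left alone.

How it is judged:
By the outcome, as a careful person would: the job done as asked, in the order asked, and still so for the second after the job is handed in, with the robot touching nothing.
It also fails if it takes over 64 s, if anything falls off the work surface, if the arm or the gripper's body presses on something with over 40 N, if the wrist force passes 120 N, or if a joint passes its speed limit or range.

ROBOT

A 6-joint arm with a two-finger parallel gripper is mounted at the origin on a cart in front of the work surface, level with it; the furniture and walls round the work are solid. World frame = base frame: x ahead of the robot, y to its left, z up, the work surface at z = 0. Lengths are in m, angles in rad, forces in N, time in s.
With the tool pointing down it reaches from about 0.35 to 0.975 m from the base axis. Payload 4.9 kg.
Tool frame: the origin (TCP) lies at the very end of the fingers, on their centre line; the grasp point (between the pads) lies 19 mm behind it; z points along the fingers, x is the direction in which the jaws open and shut, and the axes are right-handed (so a half turn about z gives the same grasp; the last joint's range is limited). The gripper opens to 85 mm and grips with 20 to 120 N. Pads are 22 mm wide; open, the fingers measure 114 mm over their backs; the gripper's body (76 mm by 85 mm) begins 54 mm behind the grasp point. The pads swing forward as they close: fully open they stand 13 mm farther back than shut.
Start: joints at [1.162, 0.053, 1.613, -0, 1.476, -0.119], TCP at [0.179, 0.599, 0.231] pointing down, gripper open.
Joint ranges: [-3.01, 3.01], [-1.01, 2.22], [0.06, 2.58], [-1.02, 4.17], [0.09, 2.62], [-3.14, 3.14]. Speed limits (rad/s): [2.57, 2.57, 3.14, 3.14, 3.14, 3.14].

INTERFACE

Orientations are given as a unit quaternion [w, x, y, z].
In Python, from plant import manip, imaging gives the robot as it stands.
- The arm moves only by the shell command python3 -m pendant 'ROWS'. ROWS is JSON, a list that holds one entry, the list of rows, each a list of 7 numbers: the turn, a rotation vector about the world's x, y, z in units of pi rad (1.0 is pi rad), then the shift along the world's x, y, z in units of 250 mm (1.0 is 250 mm), then the opening, from 0 (shut) to 1 (fully open). In form: [[[ax, ay, az, tx, ty, tz, claw], ...]]. A call has 1 to 20 rows; each row shifts and turns the commanded pose from where the row before left it; what a row does not reach is not made up. A row lasts 1/8 s, in which the tool goes at most 62.5 mm and 10.7 degrees, less where a joint would pass 70% of its speed; a pose out of reach is approached as far as the arm can. A call with a number of a shift or a turn outside -1 to 1 is refused whole. A call with a gripper value outside its range is refused whole. The fingers move at their own pace and stop on an object; the grip force is fixed at half the most. Time passes only in rows, so rows that do not move let the fingers close. It gives the time, the measured TCP pose, the force and the opening at its end, in the units of the state.
- manip.state(): the state, without advancing time (a new reading comes with each control period).
- imaging.grab_frame(name): name is "side" or "top"; returns a dict with "frame" (384x512x3 uint8, blue, green, red), "mtx" (3x3 intrinsics, pixels), "world_to_cam" (4x4, takes a point from world to camera coordinates). Camera axes: x right, y down, z forward; pixel columns grow to the right and rows downward; lengths in m; the calibration is good to about 2 mm. A picture is of the moment at which its call begins. There is no depth.
- manip.job_done(): hands the job in, once; it reports no verdict.
The state is a dict: "time": time; "joint_pos": joint angles; "joint_vel": joint speeds; "joint_efforts": joint torques, N m; "tool_pos": TCP position; "tool_rot": TCP orientation; "contact_force": force on the tool from outside, world axes, zero at the start; "ft_torque": the same for the moment, N m; "gripper_width": opening from 0.0 (shut) to 1.0 (fully open).
Only numpy, scipy, OpenCV 4.12 (cv2) and the standard library are available. Lean on these libraries where they do the work, as an engineer would, in place of code of your own. Each camera call takes 0.05 s, during which the arm holds its last target. There are 200 camera calls.

## Working session

There is one attempt and no reset: what is moved stays moved. The work goes in short steps, Python scripts to look and compute and a shell command to move; the robot and the scene stay as the last step left them, time stands still between calls to the robot, and variables do not carry over. Pictures are saved under pics/ and viewed, about 8 in all and at most 12, crops included, and the job is handed in when it is done.

```bash
mkdir -p pics; python3 - <<'E'
from plant import manip, imaging
import cv2
print(manip.state())
for n in("top","side"):
    f=imaging.grab_frame(n); cv2.imwrite(f"pics/{n}0.png",f["frame"]); print(n,f["mtx"].round(1).tolist(),f["world_to_cam"].round(4).tolist())
E
```

```text
{'time': 0.0, 'joint_pos': array([ 1.16198000e+00,  5.33723433e-02,  1.61430854e+00, -1.64853386e-05,
        1.47595951e+00, -1.18994522e-01]), 'joint_vel': array([ 0.00076553, -0.00262689,  0.00092815,  0.00186326,  0.00040546,
       -0.00023971]), 'joint_efforts': array([-1.05010939e-03, -3.93689525e+01, -3.70175421e+01, -1.67753615e-04,
        7.08385240e-03, -1.28829726e-05]), 'tool_pos': array([0.17836645, 0.59836224, 0.23004471]), 'tool_rot': array([ 5.17180328e-04,  8.01803781e-01,  5.97586519e-01, -8.83685599e-04]), 'contact_force': array([-1.14693908, -0.00806754,  0.02009676]), 'ft_torque': array([ 0.03710996,  0.04069509, -0.0004367 ]), 'gripper_width': 0.9980272615501982}
top [[411.2, 0.0, 258.5], [0.0, 411.2, 196.8], [0.0, 0.0, 1.0]] [[0.0643, -0.9979, 0.0067, 0.0055], [-0.9709, -0.0641, -0.2309, 0.5718], [0.2308, 0.0083, -0.973, 1.0608], [0.0, 0.0, 0.0, 1.0]]
side [[403.4, 0.0, 260.8], [0.0, 403.4, 191.5], [0.0, 0.0, 1.0]] [[0.9187, -0.3948, 0.012, -0.4938], [-0.1891, -0.4662, -0.8642, 0.1397], [0.3467, 0.7917, -0.5029, 0.7846], [0.0, 0.0, 0.0, 1.0]]
```

View pics/top0.png

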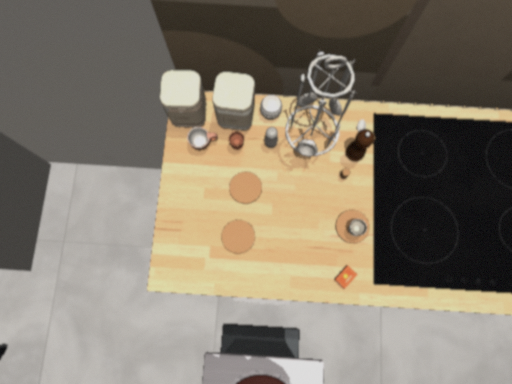

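View pics/side0.png

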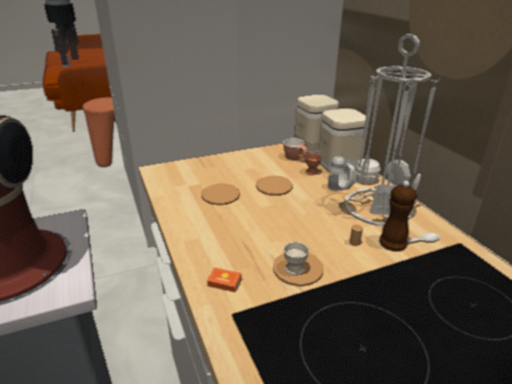

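Both views show the empty coasters at about (245,187) and (238,236) in top, and (274,185) and (221,194) in side. The left edge runs near column 160 in top. Next I measure.

```bash
cat >h.py <<'E'
import numpy as np, cv2
from plant import manip, imaging
def P(f): return f["mtx"]@f["world_to_cam"][:3]
def onplane(f,uv,z):
    W=f["world_to_cam"]; uv=np.atleast_2d(uv)
    d=np.c_[uv,np.ones(len(uv))]@np.linalg.inv(f["mtx"]).T@W[:3,:3]; c=-W[:3,:3].T@W[:3,3]
    return c+d*((z-c[2])/d[:,2])[:,None]
def proj(f,p):
    q=P(f)@np.r_[p,1]; return q[:2]/q[2]
def coasters(f,seeds):
    """flood each coaster from a seed pixel, fit a circle to its outline on z=8mm"""
    out=[]
    for s in seeds:
        im=cv2.GaussianBlur(f["frame"],(3,3),0); m=np.zeros((386,514),np.uint8)
        cv2.floodFill(im,m,tuple(int(round(v)) for v in s),0,(22,)*3,(22,)*3,4|cv2.FLOODFILL_FIXED_RANGE|cv2.FLOODFILL_MASK_ONLY|(255<<8))
        m=m[1:-1,1:-1]; c=max(cv2.findContours(m,0,1)[0],key=cv2.contourArea)[:,0].astype(float)
        w=onplane(f,c,.008)[:,:2]; (x,y),r=cv2.minEnclosingCircle(w.astype(np.float32))
        out.append((x,y,r,m.sum()/255,*c.mean(0)*0+cv2.fitEllipse(c.astype(np.float32))[0]))
    return np.array(out)
E
python3 - <<'E'
from h import *
np.set_printoptions(precision=4,suppress=True)
t=imaging.grab_frame("top");s=imaging.grab_frame("side")
a=coasters(t,[(238,236),(245,187)]);b=coasters(s,[(221,194),(274,185)])
print(a);print(b)
for i in (0,1):
    X=cv2.triangulatePoints(P(t),P(s),a[i,4:],b[i,4:]);print("tri",(X[:3]/X[3]).T)
# left edge in top view: per-row strongest colour step
g=t["frame"][:,:,2].astype(int)-t["frame"][:,:,0]
e=[]
for r in range(160,285,6):
    d=cv2.GaussianBlur(g[r:r+1].astype(np.float32),(5,1),0)[0]; k=135+np.argmax(np.diff(d[135:185])); e.append((k+.5,r))
w=onplane(t,e,0);print(w[:,:2].round(3).tolist())
# same in side view: candidates
p=[proj(s,[x,np.median(w[:,1]),0]) for x in (.35,.5,.65)];print("edge in side",p)
for x in (.4,.5,.6,.7): print(proj(s,[x,.26,0]), end=' ')
# obstacles on top plane
for n,q in dict(mug=(199,146),eggcup2=(237,146),used=(352,226),match=(346,277),salt=(271,144)).items(): print(n,onplane(t,q,.0)[0])
big=cv2.resize(t["frame"][85:300,140:400],None,fx=3,fy=2.7*1.0,interpolation=cv2.INTER_CUBIC);cv2.imwrite("pics/crop1.png",big)
E
```

```text
[[   0.465     0.0936    0.0528 1048.      237.5909  236.8261]
 [   0.6074    0.0836    0.051   893.      245.1131  187.9007]]
[[  0.4624   0.0843   0.0584 627.     219.7034 193.5042]
 [  0.6099   0.0802   0.0521 491.     273.8359 183.8185]]
tri [[0.4652 0.095  0.0027]]
tri [[0.6096 0.0836 0.0063]]
[[0.679, 0.335], [0.661, 0.336], [0.642, 0.336], [0.624, 0.334], [0.606, 0.335], [0.587, 0.336], [0.569, 0.336], [0.552, 0.334], [0.534, 0.335], [0.516, 0.336], [0.498, 0.336], [0.481, 0.334], [0.464, 0.335], [0.447, 0.336], [0.429, 0.336], [0.413, 0.334], [0.396, 0.335], [0.379, 0.336], [0.362, 0.337], [0.346, 0.334], [0.329, 0.335]]
edge in side [array([155.8867, 163.0115]), array([205.7929, 154.8699]), array([251.6285, 147.3924])]
[178.9805 171.0873] [213.2642 165.1415] [245.5641 159.5397] [276.0475 154.253 ] mug [0.7305 0.2312 0.    ]
eggcup2 [0.7381 0.1177 0.    ]
used [ 0.518  -0.2296  0.    ]
match [ 0.3732 -0.2146  0.    ]
salt [0.7513 0.0164 0.    ]
```

View pics/crop1.png

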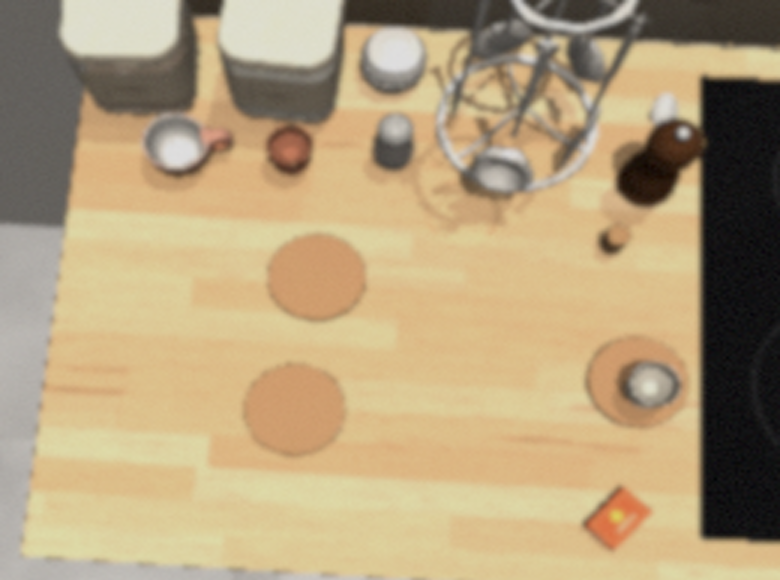

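Both coasters triangulate to plausible heights (3–6 mm against a top face at 8 mm). The edge is y≈0.335 from the top view. I'll cross-check it in the side view while moving over behind the near coaster at about (0.465, 0.094).

```bash
python3 - <<'E'
from h import *
s=imaging.grab_frame("side");I=s["frame"].astype(np.float32);g=cv2.GaussianBlur(I[:,:,2]-I[:,:,0],(1,5),0)
e=[]
for c in range(160,285,8):
    d=np.diff(g[125:180,c]);k=np.argmax(d);e.append((c,125+k+.5))
print(onplane(s,e,0)[:,:2].round(3).tolist())
E
python3 -m pendant '[[[0,0,-0.051,0.08,-0.165,0,0.47],[0,0,-0.051,0.08,-0.165,0,0.47],[0,0,-0.051,0.08,-0.165,0,0.47],[0,0,-0.051,0.08,-0.165,0,0.47],[0,0,-0.051,0.08,-0.165,0,0.47],[0,0,-0.051,0.08,-0.165,0,0.47],[0,0,-0.051,0.08,-0.165,0,0.47],[0,0,-0.051,0.08,-0.165,0,0.47],[0,0,0,0.08,-0.165,0,0.47],[0,0,0,0.08,-0.165,0,0.47],[0,0,0,0.08,-0.165,0,0.47],[0,0,0,0.08,-0.165,0,0.47],[0,0,0,0.08,-0.165,0,0.47],[0,0,0,0.08,-0.165,0,0.47],[0,0,0,0.028,-0.017,0,0.47],[0,0,0,0,0,0,0.47]]]'
```

```text
[[0.362, 0.334], [0.385, 0.332], [0.408, 0.33], [0.433, 0.335], [0.457, 0.333], [0.481, 0.33], [0.505, 0.328], [0.532, 0.333], [0.557, 0.331], [0.582, 0.329], [0.61, 0.334], [0.636, 0.331], [0.663, 0.329], [0.689, 0.327], [0.719, 0.332], [0.747, 0.33]]
time: 2.25
tool_pos: [0.4656, 0.0173, 0.2311]
tool_rot: [-0.0, 1.0, -0.001, -0.0]
contact_force: [-0.7, -0.0, 0.3]
gripper_width: 0.47
```

Side view gives y≈0.332 and top gives 0.335, so I take 0.333 and aim for a centre y of ≈0.315. Descending now.

```bash
python3 -m pendant '[[[0,0,0,0,0,-0.16,0.47],[0,0,0,0,0,-0.16,0.47],[0,0,0,0,0,-0.16,0.47],[0,0,0,0,0,-0.16,0.47],[0,0,0,0,0,-0.16,0.47],[0,0,0,0,0,-0.04,0.47],[0,0,0,0,0,-0.02,0.47],[0,0,0,0,0,-0.02,0.47],[0,0,0,0,0,0,0.47],[0,0,0,0,0,0,0.47]]]'
python3 - <<'E'
from h import *
t=imaging.grab_frame("top");s=imaging.grab_frame("side")
cv2.imwrite("pics/c2.png",np.vstack([cv2.resize(t["frame"][170:290,170:370],(700,300)),cv2.resize(s["frame"][130:240,130:370],(700,300))]))
E
```

```text
time: 3.5
tool_pos: [0.4663, 0.017, 0.0122]
tool_rot: [0.0, 1.0, -0.0, 0.001]
contact_force: [-0.9, 0.3, 0.6]
gripper_width: 0.476
```

View pics/c2.png

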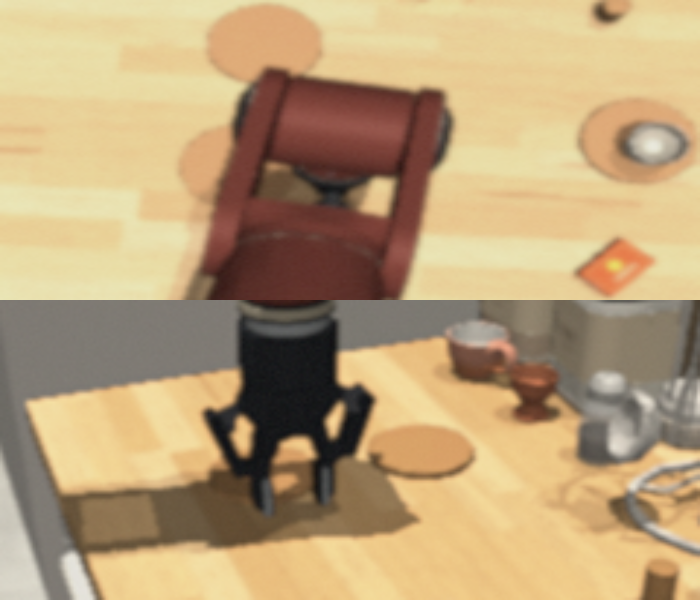

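The gripper is down behind the near coaster. The fingers are at about (263,495) and (323,490) in the side half, with the coaster visible between and beyond them. Lowering slowly to find the contact height.

```bash
python3 -m pendant '[[[0,0,0,0,0,-0.01,0.47],[0,0,0,0,0,-0.01,0.47],[0,0,0,0,0,-0.004,0.47],[0,0,0,0,0,0,0.47]]]'
python3 -m pendant '[[[0,0,0,0,0,-0.006,0.47],[0,0,0,0,0,0,0.47]]]'
python3 -m pendant '[[[0,0,0,0,0,-0.006,0.47],[0,0,0,0,0,0,0.47]]]'
```

```text
time: 4.1
tool_pos: [0.4654, 0.0172, 0.0051]
tool_rot: [-0.0, 1.0, -0.0, -0.0]
contact_force: [-0.3, 0.6, 0.3]
gripper_width: 0.471
time: 4.35
tool_pos: [0.4655, 0.0172, 0.0037]
tool_rot: [-0.0, 1.0, -0.0, -0.0]
contact_force: [1.2, 0.0, -0.7]
gripper_width: 0.473
time: 4.6
tool_pos: [0.4655, 0.0172, 0.0022]
tool_rot: [-0.0, 1.0, -0.0, -0.0]
contact_force: [0.5, -0.1, 0.1]
gripper_width: 0.466
```

```bash
python3 -m pendant '[[[0,0,0,0,0,-0.006,0.47],[0,0,0,0,0,0,0.47]]]'
python3 -m pendant '[[[0,0,0,0,0,-0.006,0.47],[0,0,0,0,0,0,0.47]]]'
python3 -m pendant '[[[0,0,0,0,0,-0.006,0.47],[0,0,0,0,0,0,0.47]]]'
```

```text
time: 4.85
tool_pos: [0.4655, 0.0172, 0.0007]
tool_rot: [-0.0, 1.0, -0.0, -0.0]
contact_force: [0.0, -0.8, 0.5]
gripper_width: 0.471
time: 5.1
tool_pos: [0.4654, 0.0172, -0.0009]
tool_rot: [-0.0, 1.0, -0.0, -0.0]
contact_force: [0.3, -0.2, -0.8]
gripper_width: 0.466
time: 5.35
tool_pos: [0.4658, 0.0171, -0.0015]
tool_rot: [0.0, 1.0, -0.0, -0.0]
contact_force: [-3.1, -0.1, 5.3]
gripper_width: 0.468
```

Contact is at TCP z≈−0.001. I'll raise 4 mm and start pushing.

```bash
python3 -m pendant '[[[0,0,0,0,0,0.016,0.47],[0,0,0,0,0.01,0,0.47],[0,0,0,0,0.02,0,0.47],[0,0,0,0,0.02,0,0.47],[0,0,0,0,0.02,0,0.47],[0,0,0,0,0.02,0,0.47],[0,0,0,0,0.02,0,0.47],[0,0,0,0,0.03,0,0.47],[0,0,0,0,0.03,0,0.47],[0,0,0,0,0.03,0,0.47],[0,0,0,0,0.03,0,0.47],[0,0,0,0,0.03,0,0.47],[0,0,0,0,0.02,0,0.47],[0,0,0,0,0.01,0,0.47],[0,0,0,0,0,0,0.47]]]'
python3 - <<'E'
from h import *
np.set_printoptions(precision=4,suppress=True)
print(manip.state()["tool_pos"])
t=imaging.grab_frame("top");s=imaging.grab_frame("side")
cv2.imwrite("pics/c3.png",np.vstack([cv2.resize(t["frame"][170:290,140:340],(700,300)),cv2.resize(s["frame"][130:240,130:370],(700,300))]))
E
```

```text
time: 7.22
tool_pos: [0.4656, 0.0898, 0.0018]
tool_rot: [-0.0, 1.0, -0.0, -0.0]
contact_force: [-0.1, 0.2, 0.1]
gripper_width: 0.468
[0.4656 0.0898 0.0018]
```

View pics/c3.png

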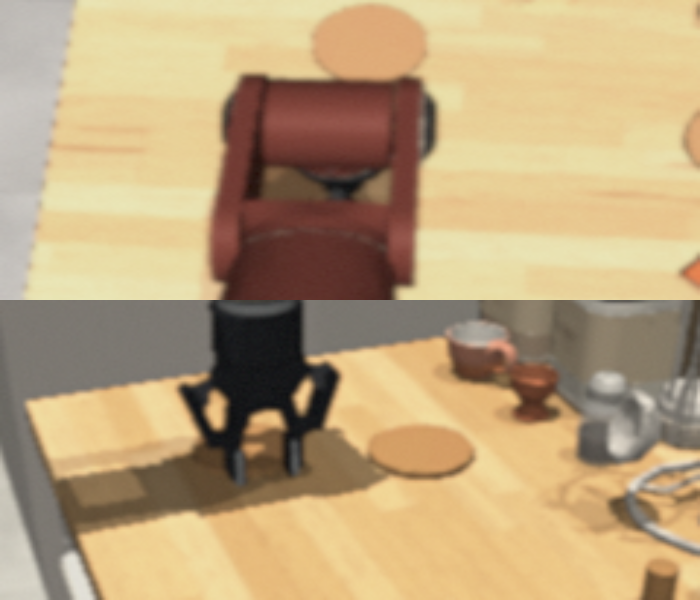

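The near coaster is moving ahead of the fingers, visible as an orange patch at about (225,445), flat and centred. Continuing to TCP y≈0.24.

```bash
python3 -m pendant '[[[0,0,0,0,0.01,0,0.47],[0,0,0,0,0.03,0,0.47],[0,0,0,0,0.04,0,0.47],[0,0,0,0,0.04,0,0.47],[0,0,0,0,0.04,0,0.47],[0,0,0,0,0.04,0,0.47],[0,0,0,0,0.04,0,0.47],[0,0,0,0,0.04,0,0.47],[0,0,0,0,0.04,0,0.47],[0,0,0,0,0.04,0,0.47],[0,0,0,0,0.04,0,0.47],[0,0,0,0,0.04,0,0.47],[0,0,0,0,0.04,0,0.47],[0,0,0,0,0.03,0,0.47],[0,0,0,0,0.03,0,0.47],[0,0,0,0,0.03,0,0.47],[0,0,0,0,0.02,0,0.47],[0,0,0,0,0.01,0,0.47],[0,0,0,0,0,0,0.47]]]'
python3 - <<'E'
from h import *
np.set_printoptions(precision=4,suppress=True)
t=imaging.grab_frame("top");s=imaging.grab_frame("side")
cv2.imwrite("pics/c4.png",np.vstack([cv2.resize(t["frame"][170:290,120:320],(800,300)),cv2.resize(s["frame"][130:210,130:330],(800,300),interpolation=cv2.INTER_CUBIC)]))
E
```

```text
time: 9.7
tool_pos: [0.4656, 0.2398, 0.0018]
tool_rot: [-0.0, 1.0, -0.0, -0.0]
contact_force: [-0.3, -0.3, -0.3]
gripper_width: 0.467
```

View pics/c4.png

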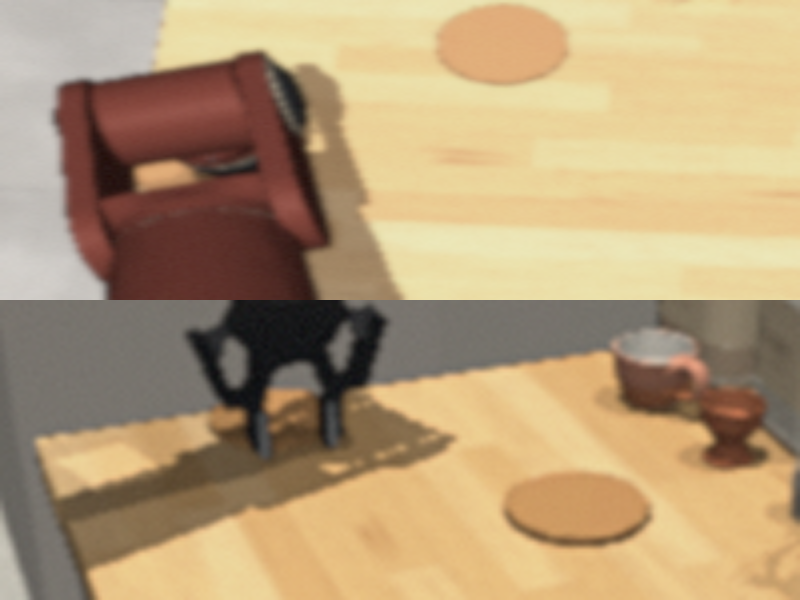

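The coaster is reaching the edge but is hidden by the arm. I'll back off and raise, go behind the far coaster at about (0.609, 0.084), and measure the near one from there.

```bash
python3 -m pendant '[[[0,0,0,0,-0.04,0,0.47],[0,0,0,0,-0.04,0,0.47],[0,0,0,0,0,0.16,0.47],[0,0,0,0,0,0.16,0.47],[0,0,0,0.115,-0.17,0,0.47],[0,0,0,0.115,-0.17,0,0.47],[0,0,0,0.115,-0.17,0,0.47],[0,0,0,0.115,-0.17,0,0.47],[0,0,0,0.115,-0.17,0,0.47],[0,0,0,0,0,0,0.47],[0,0,0,0,0,-0.15,0.47],[0,0,0,0,0,-0.12,0.47],[0,0,0,0,0,-0.02,0.47],[0,0,0,0,0,0,0.47]]]'
python3 - <<'E'
from h import *
np.set_printoptions(precision=4,suppress=True)
print(manip.state()["tool_pos"])
t=imaging.grab_frame("top");s=imaging.grab_frame("side")
print(proj(t,[.4656,.295,.008]),proj(s,[.4656,.295,.008]))
a=coasters(t,[proj(t,[.4656,.295,.008])]);b=coasters(s,[proj(s,[.4656,.295,.008])]);print(a,b)
cv2.imwrite("pics/c5.png",np.vstack([cv2.resize(t["frame"][170:290,120:320],(800,300)),cv2.resize(s["frame"][130:210,130:330],(800,300),interpolation=cv2.INTER_CUBIC)]))
E
```

```text
time: 11.55
tool_pos: [0.6091, 0.0075, 0.0097]
tool_rot: [-0.0, 1.0, -0.0, -0.0]
contact_force: [1.1, 0.3, 0.3]
gripper_width: 0.467
[0.6091 0.0075 0.0097]
[167.0038 231.8472] [198.1855 159.665 ]
[[  0.4662   0.2939   0.0505 952.     167.6896 231.6214]] [[  0.4701   0.2986   0.054  318.     198.9719 160.2093]]
```

View pics/c5.png

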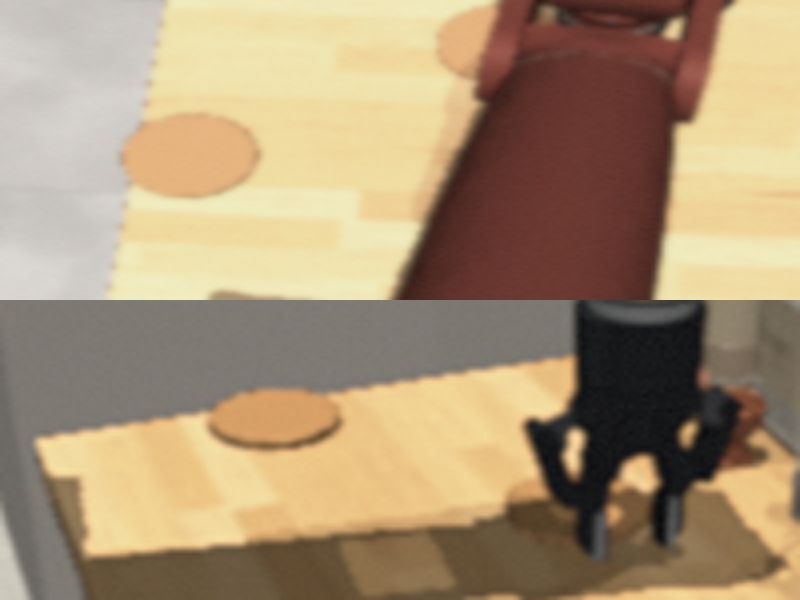

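The near coaster is flat with its centre at y≈0.294, which matches the prediction of TCP+0.0546. It needs another 21 mm, so final TCP y≈0.261. Now pushing the far one, all the way to TCP y≈0.26.

```bash
python3 -m pendant '[[[0,0,0,0,0,-0.02,0.47],[0,0,0,0,0,-0.012,0.47],[0,0,0,0,0.02,0,0.47],[0,0,0,0,0.02,0,0.47],[0,0,0,0,0.02,0,0.47],[0,0,0,0,0.02,0,0.47],[0,0,0,0,0.02,0,0.47],[0,0,0,0,0.03,0,0.47],[0,0,0,0,0.04,0,0.47],[0,0,0,0,0.04,0,0.47],[0,0,0,0,0.04,0,0.47],[0,0,0,0,0.04,0,0.47],[0,0,0,0,0.04,0,0.47],[0,0,0,0,0.04,0,0.47],[0,0,0,0,0.03,0,0.47],[0,0,0,0,0.02,0,0.47],[0,0,0,0,0,0,0.47]]]'
python3 -m pendant '[[[0,0,0,0,0.02,0,0.47],[0,0,0,0,0.03,0,0.47],[0,0,0,0,0.04,0,0.47],[0,0,0,0,0.04,0,0.47],[0,0,0,0,0.04,0,0.47],[0,0,0,0,0.04,0,0.47],[0,0,0,0,0.04,0,0.47],[0,0,0,0,0.04,0,0.47],[0,0,0,0,0.04,0,0.47],[0,0,0,0,0.04,0,0.47],[0,0,0,0,0.04,0,0.47],[0,0,0,0,0.04,0,0.47],[0,0,0,0,0.04,0,0.47],[0,0,0,0,0.03,0,0.47],[0,0,0,0,0.03,0,0.47],[0,0,0,0,0.02,0,0.47],[0,0,0,0,0.01,0,0.47],[0,0,0,0,0,0,0.47]]]'
```

```text
time: 13.78
tool_pos: [0.6093, 0.1125, 0.0012]
tool_rot: [-0.0, 1.0, -0.0, -0.0]
contact_force: [-0.9, -0.1, 0.7]
gripper_width: 0.473
time: 16.02
tool_pos: [0.6093, 0.2572, 0.0013]
tool_rot: [-0.0, 1.0, -0.0, -0.0]
contact_force: [-0.3, -1.2, 0.0]
gripper_width: 0.472
```

```bash
python3 -m pendant '[[[0,0,0,0,0.01,0,0.47],[0,0,0,0,0.004,0,0.47],[0,0,0,0,0,0,0.47],[0,0,0,0,-0.08,0,0.47],[0,0,0,0,-0.08,0,0.47],[0,0,0,0,0,0.16,0.47],[0,0,0,0,0,0.16,0.47],[0,0,0,-0.19,0,0,0.47],[0,0,0,-0.19,0,0,0.47],[0,0,0,-0.19,0,0,0.47],[0,0,0,-0.004,0,0,0.47],[0,0,0,0,0,-0.15,0.47],[0,0,0,0,0,-0.12,0.47],[0,0,0,0,0,-0.04,0.47],[0,0,0,0,0,-0.008,0.47],[0,0,0,0,0,0,0.47]]]'
```

```text
time: 18.02
tool_pos: [0.4672, 0.2208, 0.003]
tool_rot: [-0.0, 1.0, -0.001, 0.001]
contact_force: [0.1, 0.1, 0.7]
gripper_width: 0.469
```

```bash
python3 -m pendant '[[[0,0,0,0,0.02,-0.004,0.47],[0,0,0,0,0.02,0,0.47],[0,0,0,0,0.02,0,0.47],[0,0,0,0,0.02,0,0.47],[0,0,0,0,0.02,0,0.47],[0,0,0,0,0.02,0,0.47],[0,0,0,0,0.02,0,0.47],[0,0,0,0,0.01,0,0.47],[0,0,0,0,0.009,0,0.47],[0,0,0,0,0,0,0.47]]]'
python3 -m pendant '[[[0,0,0,0,-0.08,0,0.47],[0,0,0,0,-0.08,0,0.47],[0,0,0,0,0,0.2,0.47],[0,0,0,0,0,0.2,0.47],[0,0,0,0,0,0.2,0.47],[0,0,0,0,-0.2,0,0.47],[0,0,0,0,-0.2,0,0.47],[0,0,0,0,-0.2,0,0.47],[0,0,0,0,-0.2,0,0.47],[0,0,0,0,0,0,0.47]]]'
python3 - <<'E'
from h import *
np.set_printoptions(precision=4,suppress=True)
t=imaging.grab_frame("top");s=imaging.grab_frame("side")
Q=[[.466,.315,.008],[.609,.315,.008]]
a=coasters(t,[proj(t,q) for q in Q]);b=coasters(s,[proj(s,q) for q in Q]);print(a);print(b)
for i in (0,1):
    X=cv2.triangulatePoints(P(t),P(s),a[i,4:],b[i,4:]);print("tri",(X[:3]/X[3]).T)
cv2.imwrite("pics/c6.png",np.vstack([cv2.resize(t["frame"][90:290,120:386],(780,300)),cv2.resize(s["frame"][110:290,130:400],(780,300),interpolation=cv2.INTER_CUBIC)]))
E
```

```text
time: 19.27
tool_pos: [0.4658, 0.2606, 0.0008]
tool_rot: [-0.0, 1.0, -0.0, 0.0]
contact_force: [-0.3, -1.7, 0.4]
gripper_width: 0.469
time: 20.52
tool_pos: [0.4652, 0.0168, 0.1506]
tool_rot: [0.0, 1.0, -0.004, 0.0]
contact_force: [0.3, 0.6, -0.0]
gripper_width: 0.469
[[  0.4684   0.3119   0.0505 939.     160.8985 231.0127]
 [  0.6099   0.3162   0.0512 834.     166.1338 182.806 ]]
[[  0.4733   0.3      0.0586 334.     199.0789 158.9544]
 [  0.6126   0.313    0.0494 241.     242.722  150.3145]]
tri [[0.4704 0.3139 0.0005]]
tri [[0.6105 0.3146 0.0049]]
```

View pics/c6.png

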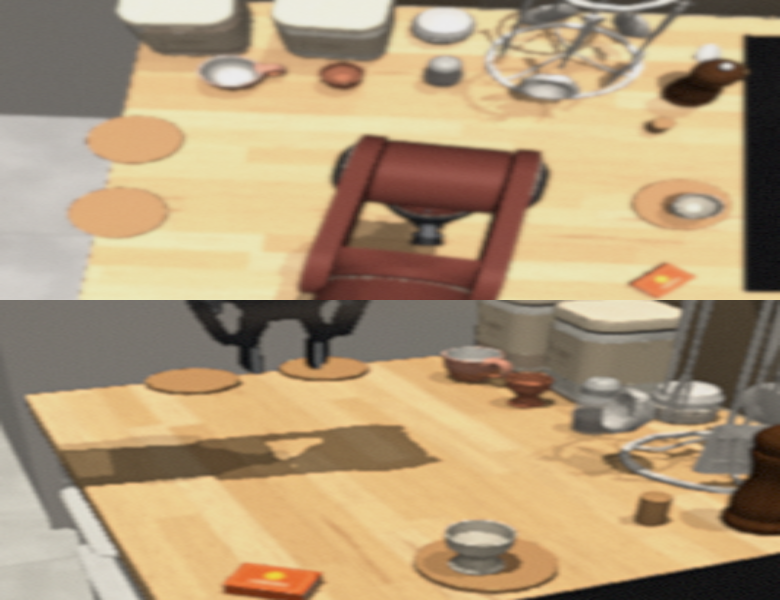

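Both coasters lie flat over the left edge, at about (135,140) and (118,212) in the top half. Their centres are at y≈0.314–0.315, which is an overhang of roughly 29–30 mm. Everything else is where it was, and the arm is clear.

```bash
python3 -c "
from plant import manip; print(manip.job_done())"
```

```text
the job is handed in; nothing more can be done
None
```

I slid both empty coasters to the worktop's left end with two fingertips about 40 mm apart, and each now sticks out about 3 cm past the edge. The near one took two pushes and the far one took one. The job took about 20.5 s of the 64 s allowed, and I handed it in with the arm raised clear.

**Final positions:** both cameras together put the coaster centres at y ≈ 0.314 (near) and 0.315 (far). With the edge taken at y ≈ 0.333, that is about 29–30 mm of overhang.

**Rest of the scene:** in the last picture both coasters lie flat. By eye, the third coaster with its egg cup and the other things are where they were; I did not measure them.

**Disagreements:**
- **Edge position:** the two cameras differ by about 3 mm (0.335 from the top, 0.332 from the side), so I used the middle. The overhang is uncertain by 2–3 mm.
- **Near coaster, single views:** the side outline alone gave y = 0.300 with too large a radius, probably because the fit included some of the wood. The top view gave 0.312, and the fingertip position predicts 0.315, so I discounted the side value.
- **Heights:** the near coaster came out about 0 mm high and the far one about 5 mm, against 8 mm actual. Both are low, so the heights were only a coarse check.

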